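Clip a stone-slice holder onto the inspection stage

ROBOT

A 6-joint arm with a two-finger parallel gripper is mounted at the origin on the work surface. World frame = base frame: x ahead of the robot, y to its left, z up, the work surface at z = 0. Lengths are in m, angles in rad, forces in N, time in s.
With the tool pointing down it reaches from about 0.425 to 0.95 m from the base axis. Payload 3.5 kg.
Tool frame: the origin (TCP) lies between the finger pads; the fingertips stand 14 mm ahead of it and the grasp point (between the pads) lies 5 mm behind it; z points along the fingers, y is the line along which they close (so a half turn about z gives the same grasp; the last joint's range is limited). The gripper opens to 85 mm and grips with 20 to 120 N. Pads are 22 mm wide; open, the fingers measure 114 mm over their backs; the gripper's body (76 mm by 85 mm) begins 54 mm behind the grasp point. The pads swing forward as they close: fully open they stand 13 mm farther back than shut.
Start: joints at [-1.277, 0.286, 1.577, -0, 1.279, -0.15], TCP at [0.29, -0.61, 0.245] pointing down, gripper open.
Joint ranges: [-2.77, 2.77], [-0.9, 2.22], [0.21, 2.48], [-1.53, 4.67], [0.24, 2.81], [-2.84, 2.84]. Speed limits (rad/s): [2.79, 2.79, 3.14, 3.14, 3.14, 3.14].

INTERFACE

Orientations are given as a unit quaternion [x, y, z, w].
In Python, from plant import * gives the robot as it stands.
- The arm moves only by the tool step_arm, never from a script. Its argument "commands" is a list of rows, each an object of numbers: "gripper": the gripper's target within -1 to 1 (shut at 1, half-way at 0, fully open at -1); "x", "y", "z": the shift along the tool's x, y, z in mm; "spin": the turn about the tool's z in degrees. A call has exactly 10 rows; each row shifts and turns the commanded pose from where the row before left it, along the tool's axes as they then stand; what a row does not reach is not made up. A row lasts 1/10 s, in which the tool goes at most 50 mm and 8.59 degrees, less where a joint would pass 70% of its speed; a pose out of reach is approached as far as the arm can. A call with a gripper value outside its range is refused whole. The fingers move at their own pace and stop on an object; "force" is the grip in N (left out, the last holds). Time passes only in rows, so rows that do not move let the fingers close, or fill a call up. It gives the time, the measured TCP pose, the force, the opening and the grip force at its end, in the units of the state.
- get_state(): the state, without advancing time (a new reading comes with each control period).
- read_camera(name): name is "scene" or "top" or "wrist"; returns a dict with "color" (420x560x3 uint8, red, green, blue), "z_map" (420x560 float32, m along the optical axis (not along the pixel's ray), 0 where there is no reading), "fx", "fy", "cx", "cy" (pixels), "eye" and "attitude" of the camera in the world; the wrist camera has in their place "mount" (4x4, takes a point from camera to tool coordinates, whose origin is the TCP and whose axes are the flange's). Camera axes: x right, y up, looking along -z (the intrinsics and any distortion apply to the point x, -y, -z); pixel columns grow to the right and rows downward; lengths in m; the calibration is good to about 2 mm. A picture is of the moment at which its call begins: read the wrist's pose just before it.
- sign_off(): hands the job in; it is judged then, once.
The state is a dict: "time": time; "qpos": joint angles; "dq": joint speeds; "joint_efforts": joint torques, N m; "eef_pos": TCP position; "tcp_rot": TCP orientation; "contact_force": force on the tool from outside, world axes, zero at the start; "wrist_torque": the same for the moment, N m; "opening": opening from 0.0 (shut) to 1.0 (fully open); "finger_force": force on a finger pad.
Only numpy, scipy, OpenCV 4.12 (cv2) and the standard library are available. Lean on these libraries where they do the work, as an engineer would, in place of code of your own. Each camera call takes 0.05 s, during which the arm holds its last target. There are 200 camera calls.

TASK

Lift the spring clip of the inspection stage until it stays up by itself, then take the flat aluminium slice holder from its wooden rest and slide it, plain end first, flat between the guide rails until it rests against the back stop. Then lower the clip onto it and let go, leaving it clamped there. The polished stone in the holder chips easily: bring it gently up to the stop, lower the clip under control rather than letting it snap down, and do not disturb the jar, the loupe or the cup.

Things in the scene. Friction and masses are not known exactly. Their poses are not given: they have to be found in the camera images.
- stage: Fixed inspection stage. Origin at table height under the slot line; x along the slot, inwards from the open mouth, y across, z up. Grey base plate x -80 to 120, y -55 to 55, 8 mm thick. The holder (slice) slides on a surface at z = 35 mm: from x = -80 to 0 a tongue only 18 mm wide (it overhangs, so fingers fit beside), from x = 0 to 60 mm 64 mm wide, with the rails.
- slot_mouth (a point): Point on the sliding surface at stage x = 0, y = 0, z = 35 mm, where the two aluminium guide rails begin: 43 mm apart inside, 10 mm wide, x = 0 to 60 mm, tops 9 mm above the surface, with flared ends reaching out to x = -14 mm. Between them, across the slot, lies the brass back stop: 12 mm thick along x, 40 mm wide, 10 mm high, fixed.
- stop_range (a point): Middle of the range of the back stop's mouth-side face: stage x = 32, y = 0, z = 35 mm. The stop is adjustable and not measured: its face stands anywhere from 8 mm before to 8 mm beyond this point (stage x 24 to 40 mm), so find it by feel. Pressing the holder on it with more than 15 N chips the stone.
- clip_hinge (a point): Point on the clip's hinge axis, at stage x = 85, y = 0, z = 56 mm; the axis is the stage's y. The hinge cheeks reach from stage x = 73 to 97 mm, are 36 mm wide over all and 64 mm high.
- clip (a joint): Spring clip angle (rad): 0 down, grows as lifted, upper stop 1.1. Over-centre spring: below 0.55 it pulls down (4 to 5 N at the knob near 0), above 0.55 it pushes up and holds the clip open. Its 8 x 14 mm rubber foot comes down at stage x = 12 mm, at 0 ending 2 mm above the surface; resting on the holder it reads about 0.07. Over 25 N from the clip, or letting it snap down, chips the stone.
- clip_knob (a point): Centre of the black round knob on the clip's free end: cylinder 16 mm in diameter, 20 mm long along the stage's y, to be pinched from above across its 20 mm. Clip down: stage x = -5, y = 0, z = 70 mm, i.e. 90 mm before and 14 mm above clip_hinge; it swings about that, up and towards +x. The arm is 14 mm wide.
- slice: Loose flat aluminium holder with a pale polished stone inlaid in its top, 110 x 40 x 7 mm, 65 to 105 g; origin at the centre of its underside, x along its length, y across, z up. Two finger notches, one in each long side, from x = -41 to -13 mm, leave a waist 28 mm wide and 28 mm long for the gripper. It lies on the rest; the plain +x end goes in first.
- rest: Fixed wooden rest: foot 120 x 80 x 8 mm and on it a rib 100 mm long (x) and 18 mm wide, top at z = 30 mm, on which the holder lies lengthwise and overhangs on both sides. Origin at the centre of its underside.
- jar: Bystander: closed amber glass jar, 48 mm across, 45 mm high; leave alone. Origin: underside centre.
- loupe: Bystander: loupe, steel eyepiece 32 mm across, 18 mm high, with a flat black handle; leave alone. Origin: underside centre of the eyepiece.
- cup: Bystander: small open steel cup, 48 mm across, 40 mm high; leave alone. Origin: underside centre.
- slice_tip (a point): Middle of the holder's plain end: its x = 55, y = 0, z = 3.5 mm.
Things that resemble listed ones, but are neither listed nor needed, are in the scene too. Several things have the shape of the slice; the one meant has the colours described above. There is more than one size of the stage; the one meant has the size given above.

How it is judged:
By the outcome, as a careful person would: the job done as asked, in the order asked, and still so for the second after the job is handed in, with the robot touching nothing.
It also fails if it takes over 72 s, if anything falls off the work surface, if the arm or the gripper's body presses on something with over 40 N, if the wrist force passes 120 N, or if a joint passes its speed limit or range.

## Working session

There is one attempt and no reset: what is moved stays moved. The work goes in short steps, Python scripts to look and compute and a tool call to move; the robot and the scene stay as the last step left them, time stands still between calls to the robot, and variables do not carry over. Pictures are saved under pics/ and viewed, at most 10 in all, crops included, and the job is handed in when it is done.

Besides the shell and the picture viewer there is one more tool, called after "Call:" as name(argument=value, ...) on one line, values as JSON. step_arm: Moves the arm, as the interface text tells. Its arguments: {"type":"object","properties":{"commands":{"type":"array"},"force":{"type":"number"}},"required":["commands"]}

```bash
mkdir -p pics; ls; cat > h.py <<'E'
from plant import *
import numpy as np, cv2
from scipy.spatial.transform import Rotation as R
def cam(n):
    s=get_state(); c=read_camera(n); 
    if n=="wrist":
        M=np.array(c["mount"]); T=np.eye(4); T[:3,:3]=R.from_quat(s["tcp_rot"]).as_matrix(); T[:3,3]=s["eef_pos"]; c["T"]=T@M
    else:
        T=np.eye(4); a=np.array(c["attitude"]); T[:3,:3]=a if a.shape==(3,3) else R.from_quat(a).as_matrix(); T[:3,3]=c["eye"]; c["T"]=T
    return c
def pts(c):
    h,w=c["z_map"].shape; v,u=np.mgrid[:h,:w]; z=c["z_map"]
    p=np.stack([(u-c["cx"])/c["fx"]*z,-(v-c["cy"])/c["fy"]*z,-z],-1)
    return p@c["T"][:3,:3].T+c["T"][:3,3]
E
python3 - <<'E'
from h import *
print(get_state())
for n in ["top","scene"]:
    c=cam(n); cv2.imwrite(f"pics/{n}0.png",c["color"][:,:,::-1]); np.savez(f"{n}0.npz",P=pts(c),C=c["color"])
    print(n,{k:v for k,v in c.items() if k not in("color","z_map")})
E
```

```text
pics
{'time': 0.0, 'qpos': array([-1.27698740e+00,  2.87195044e-01,  1.57817238e+00,  2.78804940e-05,
        1.27862724e+00, -1.49985988e-01]), 'dq': array([-6.97462071e-04,  3.28163096e-04, -9.09261950e-04,  4.12975301e-04,
        7.08945622e-04, -8.85990704e-05]), 'joint_efforts': array([-1.87632133e-03, -4.05983162e+01, -2.92629540e+01, -3.29658287e-04,
        5.74612641e-03,  7.23708752e-06]), 'eef_pos': array([ 0.28968179, -0.60898473,  0.24393007]), 'tcp_rot': array([ 9.75481795e-01,  2.20076862e-01, -7.29813151e-05, -1.19885778e-03]), 'contact_force': array([-0.41219505, -0.47885185, -0.52159643]), 'wrist_torque': array([ 0.00875242, -0.00516264,  0.01488007]), 'finger_force': 0.0, 'opening': 1.0006622748106149}
top {'fx': 424.21859949724825, 'fy': 424.21859949724825, 'cx': 277.1601807234963, 'cy': 213.16192079990955, 'eye': array([0.42628529, 0.16966274, 1.15637839]), 'attitude': array([ 0.02982857, -0.04395137, -0.70051545,  0.71165767]), 'T': array([[ 0.01469276,  0.99443237, -0.10434741,  0.42628529],
       [-0.9996764 ,  0.01677672,  0.01912176,  0.16966274],
       [ 0.0207659 ,  0.10403269,  0.99435707,  1.15637839],
       [ 0.        ,  0.        ,  0.        ,  1.        ]])}
scene {'fx': 462.0991976594942, 'fy': 462.0991976594942, 'cx': 278.2074159889621, 'cy': 215.2189327709444, 'eye': array([ 1.01985014, -0.29688984,  1.11608307]), 'attitude': array([0.25762256, 0.10650246, 0.38293168, 0.8807106 ]), 'T': array([[ 0.68404111, -0.61962911,  0.38489937,  1.01985014],
       [ 0.72937886,  0.57398788, -0.37221552, -0.29688984],
       [ 0.009708  ,  0.53534818,  0.84457568,  1.11608307],
       [ 0.        ,  0.        ,  0.        ,  1.        ]])}
```

View pics/top0.png

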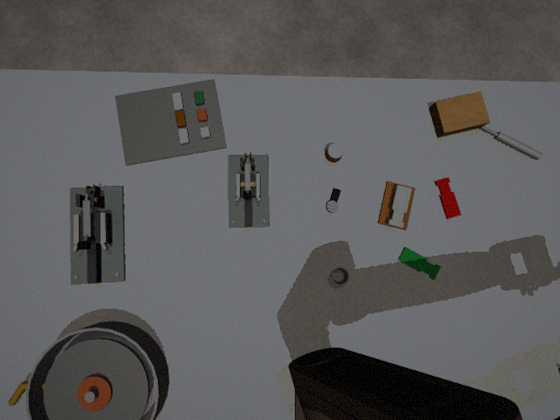

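View pics/scene0.png

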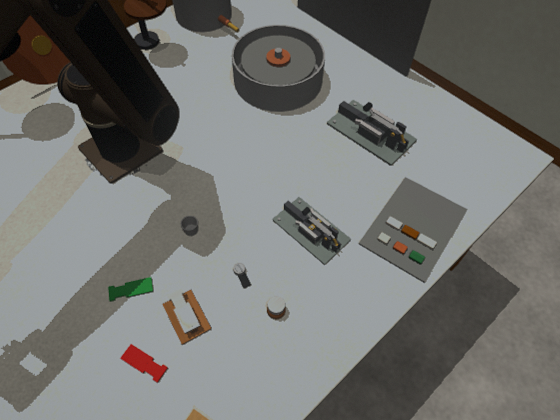

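The top view shows the right-size stage at about (248,190), about 108×198 mm, with its mouth and tongue toward the robot. The one at (97,234) is larger. The rest with the pale slice is at (397,205). The red and green slices at (447,197) and (420,262) are decoys. The jar is at (333,152), the loupe at (333,200) and the cup at (338,277).

```bash
python3 - <<'E'
from h import *
d=np.load("top0.npz"); P,C=d["P"],d["C"]
def rect(m,name):
    m=cv2.morphologyEx(m.astype(np.uint8),cv2.MORPH_OPEN,np.ones((2,2)))
    n,l,s,ce=cv2.connectedComponentsWithStats(m); k=1+s[1:,4].argmax()
    q=P[l==k]; r=cv2.minAreaRect((q[:,:2]*1000).astype(np.float32)); print(name,s[k],"z",np.median(q[:,2]),r,"mean",q.mean(0))
    return l==k
z=P[...,2]
v,u=np.mgrid[:420,:560]
win=lambda a,b,c,e:(u>=a)&(u<b)&(v>=c)&(v<e)
print("table z",np.median(z[300:310,220:260]),np.median(z[120:140,300:320]), np.median(z[230:240,300:320]))
W=win(220,280,145,235)
rect(W&(z>0.004)&(z<.2),"stage all")
rect(W&(z>0.004)&(z<.014),"base")
for lo,hi in[(.030,.039),(.040,.048),(.05,.09)]: rect(W&(z>lo)&(z<hi),f"st {lo}")
W=win(370,420,175,235)
rect(W&(z>0.004)&(z<.06),"rest"); rect(W&(z>.031)&(z<.06),"slice")
for n,w in dict(jar=win(318,348,136,168),loupe=win(320,345,184,216),cup=win(325,350,262,295)).items(): rect(w&(z>.006),n); print(z[w].max())
a=cv2.resize(C[170:240,365:425],None,fx=6,fy=6,interpolation=2); b=cv2.resize(C[148:232,220:280],None,fx=5,fy=5,interpolation=2)
d2=np.load("scene0.npz"); c=cv2.resize(d2["C"][190:350,150:360],(525,400),interpolation=2)
H=max(a.shape[0],b.shape[0]); im=np.zeros((H,a.shape[1]+b.shape[1],3),np.uint8); im[:a.shape[0],:a.shape[1]]=a; im[:b.shape[0],a.shape[1]:]=b
cv2.imwrite("pics/crop.png",im[:,:,::-1])
E
```

```text
table z -0.000421597572270227 -0.0006427341472432513 -0.00028597261129770235
stage all [ 230  155   41   74 2757] z 0.009284594882328134 ((565.6431274414062, 222.2176513671875), (281.2919006347656, 108.90370178222656), 1.4533816576004028) mean [0.60134714 0.22349834 0.02525037]
base [252 156  19  72 880] z 0.007339434320466021 ((565.470703125, 191.72134399414062), (279.62384033203125, 47.373844146728516), 1.807312250137329) mean [0.59697369 0.18896358 0.01109579]
st 0.03 [246 201   7  27 179] z 0.03350948758587413 ((543.3656616210938, 224.10537719726562), (70.42857360839844, 17.005653381347656), 1.0559340715408325) mean [0.54114359 0.22307097 0.02937219]
st 0.04 [252 175  10  27 113] z 0.042733851074871376 ((611.8803100585938, 205.1298828125), (71.0611343383789, 22.248882293701172), 3.4005167484283447) mean [0.61317367 0.20042151 0.03766067]
st 0.05 [245 159   8  42 242] z 0.0556314154401687 ((558.4586181640625, 213.6102294921875), (276.62432861328125, 32.91915512084961), 11.605449676513672) mean [0.62251249 0.224851   0.05821411]
rest [ 380  183   36   48 1195] z 0.01174619052477310
[... 274 characters left out ...]
0781), 76.65097045898438) mean [ 0.56824413 -0.1839285   0.03359065]
jar [326 144  19  20 278] z 0.0431579395735614 ((590.1168212890625, 78.81587982177734), (45.69247817993164, 371.8707275390625), 53.986087799072266) mean [ 0.70791972 -0.00653657  0.03833561]
1.156378387824863
loupe [327 200  12  14 116] z 0.01731840906844795 ((566.3135375976562, -5.650165557861328), (30.933937072753906, 34.0752067565918), 51.539527893066406) mean [ 0.56559192 -0.00373771  0.01455191]
1.156378387824863
cup [334 268  16  19 124] z 0.02613454518478142 ((407.6900329589844, 55.45178985595703), (226.72373962402344, 46.43339538574219), 69.17832946777344) mean [ 0.37646916 -0.02939382  0.0322943 ]
1.156378387824863
```

View pics/crop.png

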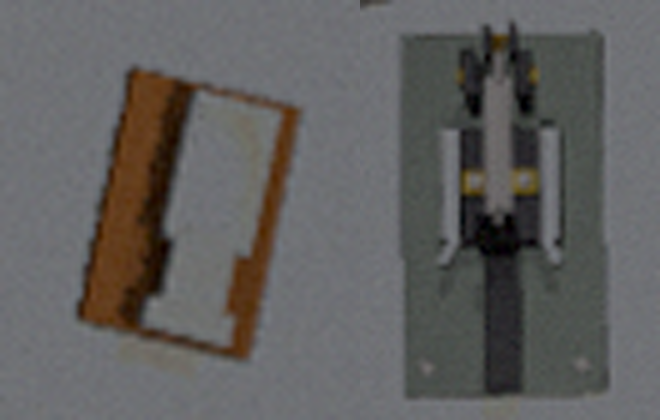

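The crop shows the slice with its notches toward the robot and its plain end toward +x, turned roughly 13° clockwise. The stage is aligned with world x, with its mouth toward the robot. The brass stop shows at crop row 180. I'll align the tool and head toward the slice for a wrist view.

Call:
step_arm(commands=[{"spin":8.5,"gripper":-1},{"spin":8.5},{"spin":8.4},{"x":25,"y":-42},{"x":25,"y":-42},{"x":25,"y":-42},{"x":25,"y":-42},{"x":25,"y":-42},{"x":25,"y":-42},{"x":25,"y":-42}])

```text
invalid input
```

```bash
python3 - <<'E'
from h import *
s=get_state(); print(s["time"],s["eef_pos"],s["qpos"][5],R.from_quat(s["tcp_rot"]).as_matrix().round(3))
c=cam("wrist"); print(c["mount"],c["fx"],c["cx"],c["cy"])
cv2.imwrite("pics/w1.png",c["color"][:,:,::-1]); np.savez("w1.npz",P=pts(c),C=c["color"])
E
```

```text
0.1 [ 0.28969095 -0.60904603  0.24406007] -0.14996976413610552 [[ 0.903  0.429 -0.001]
 [ 0.429 -0.903  0.002]
 [ 0.    -0.002 -1.   ]]
[[-1.62564875e-04  9.50570567e-01  3.10508569e-01  8.04482997e-02]
 [ 9.99999986e-01  1.69665931e-04  4.13976385e-06  2.61781076e-04]
 [-4.87475878e-05  3.10508565e-01 -9.50570581e-01 -1.28785013e-01]
 [ 0.00000000e+00  0.00000000e+00  0.00000000e+00  1.00000000e+00]] 289.3376366934474 279.8692518879113 203.7813064130595
```

View pics/w1.png

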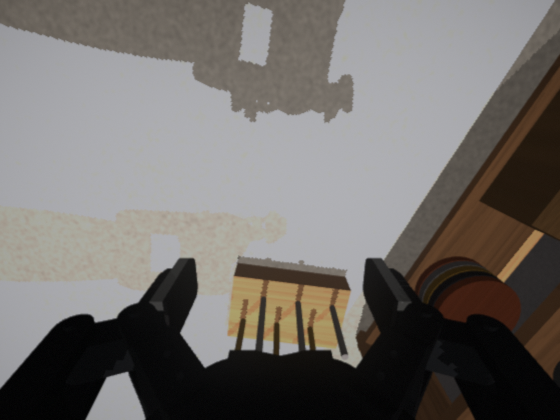

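The wrist view shows only the fingers, the table and a tray; the move was rejected, so rows probably need every field.

Call:
step_arm(commands=[{"gripper":-1,"x":0,"y":0,"z":0,"spin":8.5},{"gripper":-1,"x":0,"y":0,"z":0,"spin":8.5},{"gripper":-1,"x":0,"y":0,"z":0,"spin":8.4},{"gripper":-1,"x":25,"y":-42,"z":0,"spin":0},{"gripper":-1,"x":25,"y":-42,"z":0,"spin":0},{"gripper":-1,"x":25,"y":-42,"z":0,"spin":0},{"gripper":-1,"x":25,"y":-42,"z":0,"spin":0},{"gripper":-1,"x":25,"y":-42,"z":0,"spin":0},{"gripper":-1,"x":25,"y":-42,"z":0,"spin":0},{"gripper":-1,"x":25,"y":-42,"z":0,"spin":0}])

```text
time: 1.15
eef_pos: [0.4652, -0.3135, 0.2451]
tcp_rot: [1.0, 0.0, -0.0, -0.0]
contact_force: [0.5, -0.5, 0.6]
opening: 1.0
finger_force: 0.0
```

```bash
python3 - <<'E'
from h import *
s=get_state(); print(s["time"],s["eef_pos"],s["qpos"],R.from_quat(s["tcp_rot"]).as_matrix().round(3))
c=cam("wrist")
cv2.imwrite("pics/w2.png",c["color"][:,:,::-1]); np.savez("w2.npz",P=pts(c),C=c["color"])
E
```

```text
1.15 [ 0.46522992 -0.31353294  0.24507917] [-7.73873197e-01  3.63270181e-02  1.86003413e+00  5.62653644e-05
  1.24548271e+00  7.96704678e-01] [[ 1.  0. -0.]
 [ 0. -1.  0.]
 [-0. -0. -1.]]
```

Call:
step_arm(commands=[{"gripper":-1,"x":12,"y":-25,"z":0,"spin":0},{"gripper":-1,"x":12,"y":-25,"z":0,"spin":0},{"gripper":-1,"x":12,"y":-25,"z":0,"spin":0},{"gripper":-1,"x":12,"y":-25,"z":0,"spin":0},{"gripper":-1,"x":12,"y":-25,"z":0,"spin":0},{"gripper":-1,"x":0,"y":0,"z":0,"spin":0},{"gripper":-1,"x":0,"y":0,"z":0,"spin":0},{"gripper":-1,"x":0,"y":0,"z":0,"spin":0},{"gripper":-1,"x":0,"y":0,"z":0,"spin":0},{"gripper":-1,"x":0,"y":0,"z":0,"spin":0}])

```text
time: 2.2
eef_pos: [0.5243, -0.1913, 0.2453]
tcp_rot: [1.0, -0.0, -0.0, 0.0]
contact_force: [0.6, 0.4, 0.3]
opening: 0.999
finger_force: 0.0
```

```bash
python3 - <<'E'
from h import *
c=cam("wrist"); P=pts(c); z=P[...,2]
cv2.imwrite("pics/w3.png",c["color"][:,:,::-1]); np.savez("w3.npz",P=P,C=c["color"])
near=(abs(P[...,0]-.568)<.09)&(abs(P[...,1]+.185)<.07)&(c["z_map"]>0)
m=(near&(z>.0335)&(z<.045)).astype(np.uint8)
n,l,s,ce=cv2.connectedComponentsWithStats(m); k=1+s[1:,4].argmax(); m=(l==k)
q=P[m]; print(s[k],np.median(q[:,2])); r=cv2.minAreaRect((q[:,:2]*1000).astype(np.float32)); print(r)
# width profile along axis
ctr=np.array(r[0])/1000; a=np.deg2rad(r[2]); 
ax=np.array([np.cos(a),np.sin(a)]); 
if r[1][0]<r[1][1]: ax=np.array([-ax[1],ax[0]])
if ax[0]<0: ax=-ax
print("angle",np.rad2deg(np.arctan2(ax[1],ax[0])))
t=(q[:,:2]-ctr)@ax; w=(q[:,:2]-ctr)@np.array([-ax[1],ax[0]])
for b in range(-60,60,4):
    i=(t*1000>=b)&(t*1000<b+4)
    if i.sum()>3: print(b,i.sum(),(w[i].min()*1000).round(1),(w[i].max()*1000).round(1))
E
```

```text
[ 243   86   55  104 3207] 0.03719538282263635
((571.1730346679688, -178.49252319335938), (40.02375030517578, 110.29961395263672), 76.38919067382812)
angle -13.610809326171877
-56 79 -20.0 19.4
-52 105 -20.0 19.9
-48 110 -19.7 19.7
-44 113 -19.7 19.9
-40 79 -14.0 13.7
-36 82 -13.8 13.8
-32 78 -13.5 13.4
-28 81 -13.9 13.9
-24 85 -13.6 14.0
-20 80 -13.9 13.6
-16 95 -19.9 19.1
-12 120 -19.7 19.8
-8 123 -19.9 19.7
-4 122 -20.0 20.0
0 129 -20.0 20.0
4 126 -19.7 20.0
8 128 -19.8 19.6
12 128 -19.5 19.8
16 133 -19.8 19.8
20 130 -19.8 19.9
24 130 -19.9 19.4
28 141 -20.0 20.0
32 135 -19.9 19.8
36 140 -20.0 19.9
40 140 -20.0 19.6
44 140 -19.5 20.0
48 142 -19.8 19.8
52 113 -19.8 19.7
```

View pics/w3.png

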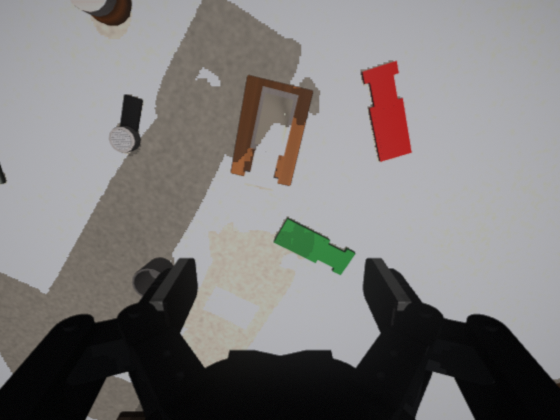

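The wrist view shows the slice on its rest at about (275,125), exactly 40×110 mm with its waist where it should be. The red decoy is at (387,110) and the green one at (312,245), clear of the slice. On to the stage.

Call:
step_arm(commands=[{"gripper":-1,"x":0,"y":-46,"z":0,"spin":0},{"gripper":-1,"x":0,"y":-46,"z":0,"spin":0},{"gripper":-1,"x":0,"y":-46,"z":0,"spin":0},{"gripper":-1,"x":0,"y":-46,"z":0,"spin":0},{"gripper":-1,"x":0,"y":-46,"z":0,"spin":0},{"gripper":-1,"x":0,"y":-46,"z":0,"spin":0},{"gripper":-1,"x":0,"y":-46,"z":0,"spin":0},{"gripper":-1,"x":0,"y":-46,"z":0,"spin":0},{"gripper":-1,"x":0,"y":-46,"z":0,"spin":0},{"gripper":-1,"x":0,"y":0,"z":0,"spin":0}])

```text
time: 3.25
eef_pos: [0.5238, 0.2278, 0.2454]
tcp_rot: [1.0, 0.003, 0.0, -0.001]
contact_force: [-0.6, -1.0, 0.3]
opening: 1.0
finger_force: 0.0
```

```bash
python3 - <<'E'
from h import *
c=cam("wrist"); P=pts(c); z=P[...,2]; C=c["color"].astype(int)
print(get_state()["eef_pos"])
cv2.imwrite("pics/w4.png",c["color"][:,:,::-1]); np.savez("w4.npz",P=P,C=c["color"])
ok=(c["z_map"]>0)&(abs(P[...,0]-.6)<.13)&(abs(P[...,1]-.223)<.08)
def comp(m,name,all=0):
    n,l,s,ce=cv2.connectedComponentsWithStats(m.astype(np.uint8))
    for k in (1+np.argsort(-s[1:,4]))[:3 if all else 1]:
        q=P[l==k]; print(name,s[k],np.median(q[:,2]).round(4),cv2.minAreaRect((q[:,:2]*1000).astype(np.float32)))
comp(ok&(z>.004)&(z<.2),"all"); comp(ok&(z>.005)&(z<.011),"base",1)
comp(ok&(z>.032)&(z<.038),"tongue",1)
comp(ok&(z>.0415)&(z<.0465),"rails/stop",1)
comp(ok&(z>.05),"clip",1)
m=ok&(z>.04)&(z<.05)&(C[...,0]-C[...,2]>35); comp(m,"brass",1)
m=ok&(z>.066)&(z<.085)&(C.max(-1)<60); comp(m,"knob",1)
E
```

```text
[0.52408272 0.22551276 0.24523785]
all [  227     0   101   191 16441] 0.0088 ((611.1495971679688, 229.42880249023438), (200.15243530273438, 110.24189758300781), 1.76332426071167)
base [ 280    6   48  178 5051] 0.0081 ((612.1019287109375, 200.13157653808594), (200.0009002685547, 51.77582550048828), 1.9135671854019165)
base [ 227    8   48  178 5000] 0.0081 ((610.2215576171875, 258.89947509765625), (200.14385986328125, 51.36405563354492), 1.6561771631240845)
tongue [273 136  16  55 824] 0.0352 ((543.1959228515625, 227.5220489501953), (64.22974395751953, 17.643272399902344), 0.8590872287750244)
tongue [283  63  17  59 625] 0.0351 ((621.5612182617188, 216.86962890625), (59.639564514160156, 17.857349395751953), 1.4931385517120361)
tongue [259  88  18  35 323] 0.0351 ((608.8432006835938, 242.36419677734375), (35.70585250854492, 17.401535034179688), 3.7129507064819336)
rails/stop [299  62  11  73 647] 0.044 ((614.7392578125, 203.25999450683594), (73.21598815917969, 10.741833686828613), 2.9107306003570557)
rails/stop [248  63  13  74 637] 0.0441 ((612.9597778320312, 256.0865783691406), (74
[... 654 characters left out ...]
51 ((621.2110595703125, 243.0031280517578), (11.817131996154785, 11.066630363464355), 89.70563507080078)
brass [286  86  12  12  84] 0.0451 ((622.380615234375, 216.35667419433594), (11.066976547241211, 11.773018836975098), 0.514982283115387)
brass [274  10   6   5  23] 0.0441 ((695.3397216796875, 232.50787353515625), (6.059803009033203, 4.970973491668701), 0.6538024544715881)
knob [270 120  20  17 323] 0.0767 ((586.176513671875, 228.8476104736328), (15.888397216796875, 19.169227600097656), 0.37226882576942444)
knob [294  20   1   1   1] 0.0661 ((683.1870727539062, 215.95777893066406), (0.0, 0.0), 0.0)
knob [292  32   1   1   1] 0.0666 ((673.2447509765625, 217.6489715576172), (0.0, 0.0), 0.0)
```

View pics/w4.png

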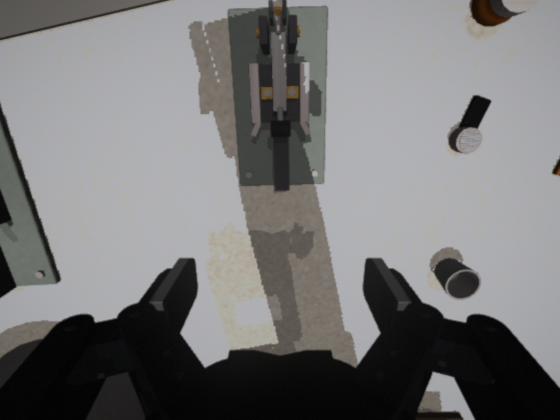

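The stage is seen from above: knob at (280,128), stop patches at (266,92) and (292,92), and the sizes fit (200×110 base). The arm was still settling, so I'll repeat the measurement now that it's at rest.

```bash
python3 - <<'E'
from h import *
for i in range(2):
    c=cam("wrist"); P=pts(c); z=P[...,2]; C=c["color"].astype(int)
    ok=(c["z_map"]>0)&(abs(P[...,0]-.6)<.13)&(abs(P[...,1]-.223)<.08)
    n,l,s,ce=cv2.connectedComponentsWithStats((ok&(z>.004)&(z<.2)).astype(np.uint8)); q=P[l==1+s[1:,4].argmax()]
    r=cv2.minAreaRect((q[:,:2]*1000).astype(np.float32))
    m=ok&(z>.066)&(z<.085)&(C.max(-1)<60); k=P[m][:,:2]; k=k[abs(k[:,0]-.586)<.012]
    b=P[ok&(z>.043)&(z<.048)&(C[...,0]-C[...,2]>35)][:,:2]; b=b[abs(b[:,0]-.622)<.02]
    rl=P[ok&(z>.0415)&(z<.0465)&(abs(P[...,0]-.62)<.026)]
    L=[rl[(rl[:,1]>.245)],rl[rl[:,1]<.212]]
    for e in L: f=np.polyfit(e[:,0],e[:,1],1); print("rail",f[0],np.polyval(f,.6158))
    a=np.deg2rad(1.8); ax=np.array([np.cos(a),np.sin(a)]); o=np.array(r[0])/1000-.02*ax
    print(get_state()["eef_pos"],r,"orig",o,"knob",(k.min(0)+k.max(0))/2,"stop",np.percentile((b-o)@ax,[1,50,99]))
E
```

```text
rail 0.031302788212318786 0.2552357555094259
rail 0.03005457880864146 0.2036819755700752
[0.52428457 0.22405697 0.24518102] ((611.1015625, 229.4135284423828), (200.3452911376953, 110.14755249023438), 1.763499140739441) orig [0.59111143 0.22878531] knob [0.58639143 0.22864296] stop [0.02515691 0.03138717 0.03644873]
rail 0.026416632531248978 0.25513574525495253
rail 0.03512431554801662 0.20338236509652388
[0.52444613 0.22311685 0.24517784] ((611.2308349609375, 229.44985961914062), (200.20074462890625, 110.18152618408203), 1.7644102573394775) orig [0.5912407  0.22882164] knob [0.58698952 0.2285316 ] stop [0.02464536 0.03139539 0.0363469 ]
```

Call:
step_arm(commands=[{"gripper":0,"x":31,"y":-3,"z":0,"spin":0},{"gripper":0,"x":31,"y":-3,"z":0,"spin":-1.8},{"gripper":0,"x":0,"y":0,"z":30,"spin":0},{"gripper":0,"x":0,"y":0,"z":30,"spin":0},{"gripper":0,"x":0,"y":0,"z":30,"spin":0},{"gripper":0,"x":0,"y":0,"z":30,"spin":0},{"gripper":0,"x":0,"y":0,"z":25,"spin":0},{"gripper":0,"x":0,"y":0,"z":15,"spin":0},{"gripper":0,"x":0,"y":0,"z":0,"spin":0},{"gripper":0,"x":0,"y":0,"z":0,"spin":0}])

```text
time: 4.4
eef_pos: [0.5872, 0.2288, 0.0862]
tcp_rot: [1.0, 0.015, 0.001, -0.0]
contact_force: [0.2, -0.3, 0.7]
opening: 0.497
finger_force: 0.0
```

Call:
step_arm(commands=[{"gripper":0,"x":0,"y":0,"z":10,"spin":0},{"gripper":0,"x":0,"y":0,"z":10,"spin":0},{"gripper":0,"x":0,"y":0,"z":0,"spin":0},{"gripper":0,"x":0,"y":0,"z":0,"spin":0},{"gripper":0,"x":0,"y":0,"z":0,"spin":0},{"gripper":0,"x":0,"y":0,"z":0,"spin":0},{"gripper":0,"x":0,"y":0,"z":0,"spin":0},{"gripper":0,"x":0,"y":0,"z":0,"spin":0},{"gripper":0,"x":0,"y":0,"z":0,"spin":0},{"gripper":0,"x":0,"y":0,"z":0,"spin":0}])

```text
time: 5.4
eef_pos: [0.5865, 0.2296, 0.0654]
tcp_rot: [1.0, 0.016, 0.0, -0.0]
contact_force: [0.1, -1.1, -0.5]
opening: 0.501
finger_force: 0.0
```

Call:
step_arm(commands=[{"gripper":1,"x":0,"y":0,"z":0,"spin":0},{"gripper":1,"x":0,"y":0,"z":0,"spin":0},{"gripper":1,"x":0,"y":0,"z":0,"spin":0},{"gripper":1,"x":0,"y":0,"z":0,"spin":0},{"gripper":1,"x":0,"y":0,"z":0,"spin":0},{"gripper":1,"x":0,"y":0,"z":0,"spin":0},{"gripper":1,"x":0,"y":0,"z":0,"spin":0},{"gripper":1,"x":0,"y":0,"z":0,"spin":0},{"gripper":1,"x":0,"y":0,"z":0,"spin":0},{"gripper":1,"x":0,"y":0,"z":0,"spin":0}], force=40)

```text
time: 6.4
eef_pos: [0.5864, 0.2284, 0.0655]
tcp_rot: [1.0, 0.016, -0.0, 0.001]
contact_force: [-0.9, -5.2, 2.0]
opening: 0.221
finger_force: 41.1
```

```bash
python3 - <<'E'
import numpy as np
r=np.hypot(90,14);a0=np.arctan2(14,90); p=[85-r*np.cos(a0),56+r*np.sin(a0)]
for a in np.arange(0,1.11,.1):
    x,z=85-r*np.cos(a0+a),56+r*np.sin(a0+a); print(round(a,2),round(x,1),round(z,1),"step up dx,dz",round(x-p[0],1),round(z-p[1],1)); p=[x,z]
E
```

```text
0.0 -5.0 70.0 step up dx,dz 0.0 0.0
0.1 -3.2 78.9 step up dx,dz 1.8 8.9
0.2 -0.4 87.6 step up dx,dz 2.7 8.7
0.3 3.2 96.0 step up dx,dz 3.6 8.4
0.4 7.6 103.9 step up dx,dz 4.4 8.0
0.5 12.7 111.4 step up dx,dz 5.2 7.5
0.6 18.6 118.4 step up dx,dz 5.9 6.9
0.7 25.2 124.7 step up dx,dz 6.6 6.3
0.8 32.3 130.3 step up dx,dz 7.2 5.6
0.9 40.0 135.2 step up dx,dz 7.7 4.9
1.0 48.2 139.3 step up dx,dz 8.1 4.1
1.1 56.7 142.6 step up dx,dz 8.5 3.3
```

Call:
step_arm(commands=[{"gripper":1,"x":1.8,"y":0,"z":-8.9,"spin":0},{"gripper":1,"x":2.7,"y":0,"z":-8.7,"spin":0},{"gripper":1,"x":3.6,"y":0,"z":-8.4,"spin":0},{"gripper":1,"x":4.4,"y":0,"z":-8.0,"spin":0},{"gripper":1,"x":5.2,"y":0,"z":-7.5,"spin":0},{"gripper":1,"x":5.9,"y":0,"z":-6.9,"spin":0},{"gripper":1,"x":6.6,"y":0,"z":-6.3,"spin":0},{"gripper":1,"x":7.2,"y":0,"z":-5.6,"spin":0},{"gripper":1,"x":7.7,"y":0,"z":-4.9,"spin":0},{"gripper":1,"x":8.1,"y":0,"z":-4.1,"spin":0}])

```text
time: 7.4
eef_pos: [0.6399, 0.2301, 0.1355]
tcp_rot: [1.0, 0.016, -0.0, 0.001]
contact_force: [0.9, -6.8, -1.9]
opening: 0.222
finger_force: 39.1
```

Call:
step_arm(commands=[{"gripper":1,"x":4,"y":0,"z":-1.8,"spin":0},{"gripper":1,"x":0,"y":0,"z":0,"spin":0},{"gripper":1,"x":0,"y":0,"z":0,"spin":0},{"gripper":0,"x":0,"y":0,"z":0,"spin":0},{"gripper":0,"x":0,"y":0,"z":0,"spin":0},{"gripper":0,"x":0,"y":0,"z":0,"spin":0},{"gripper":0,"x":0,"y":0,"z":0,"spin":0},{"gripper":0,"x":0,"y":0,"z":0,"spin":0},{"gripper":0,"x":0,"y":0,"z":0,"spin":0},{"gripper":0,"x":0,"y":0,"z":0,"spin":0}])

```text
time: 8.4
eef_pos: [0.6435, 0.2315, 0.1364]
tcp_rot: [1.0, 0.016, -0.0, -0.0]
contact_force: [-0.6, -0.3, -0.8]
opening: 0.497
finger_force: 0.0
```

Call:
step_arm(commands=[{"gripper":0,"x":0,"y":0,"z":-30,"spin":0},{"gripper":0,"x":0,"y":0,"z":-40,"spin":0},{"gripper":0,"x":0,"y":0,"z":-40,"spin":0},{"gripper":-0.4,"x":-12.4,"y":44.4,"z":0,"spin":0},{"gripper":-0.4,"x":-12.4,"y":44.4,"z":0,"spin":0},{"gripper":-0.4,"x":-12.4,"y":44.4,"z":0,"spin":0},{"gripper":-0.4,"x":-12.4,"y":44.4,"z":0,"spin":0},{"gripper":-0.4,"x":-12.4,"y":44.4,"z":0,"spin":0},{"gripper":-0.4,"x":-12.4,"y":44.4,"z":0,"spin":0},{"gripper":-0.4,"x":-12.4,"y":44.4,"z":0,"spin":0}])

```text
time: 9.4
eef_pos: [0.566, -0.0836, 0.2467]
tcp_rot: [1.0, 0.016, 0.0, 0.0]
contact_force: [1.3, -0.2, -0.1]
opening: 0.698
finger_force: 0.0
```

Call:
step_arm(commands=[{"gripper":-0.4,"x":-12.4,"y":44.4,"z":0,"spin":0},{"gripper":-0.4,"x":-12.4,"y":44.4,"z":0,"spin":0},{"gripper":-0.4,"x":0,"y":0,"z":30,"spin":7.7},{"gripper":-0.4,"x":0,"y":0,"z":30,"spin":7.7},{"gripper":-0.4,"x":0,"y":0,"z":30,"spin":0},{"gripper":-0.4,"x":0,"y":0,"z":0,"spin":0},{"gripper":-0.4,"x":0,"y":0,"z":0,"spin":0},{"gripper":-0.4,"x":0,"y":0,"z":0,"spin":0},{"gripper":-0.4,"x":0,"y":0,"z":0,"spin":0},{"gripper":-0.4,"x":0,"y":0,"z":0,"spin":0}])

```text
time: 10.4
eef_pos: [0.5457, -0.1718, 0.1582]
tcp_rot: [0.993, -0.118, 0.001, 0.001]
contact_force: [0.1, 0.4, -0.4]
opening: 0.704
finger_force: 0.0
```

```bash
cat > sl.py <<'E'
from h import *
def slice_fit(P,ok,zlo,zhi):
    z=P[...,2]; m=(ok&(z>zlo)&(z<zhi)).astype(np.uint8)
    n,l,s,ce=cv2.connectedComponentsWithStats(m); k=1+s[1:,4].argmax(); q=P[l==k]
    r=cv2.minAreaRect((q[:,:2]*1000).astype(np.float32)); a=r[2]+(90 if r[1][0]<r[1][1] else 0)
    a=(a+90)%180-90
    return r,a,np.median(q[:,2]),len(q)
E
python3 - <<'E'
from sl import *
c=cam("wrist"); P=pts(c); s=get_state()
ok=(c["z_map"]>0)&(abs(P[...,0]-.568)<.09)&(abs(P[...,1]+.18)<.07)
r,a,zz,n=slice_fit(P,ok,.0335,.045); print(r,a,zz,n)
ang=np.deg2rad(a); w=np.array(r[0])/1000-.027*np.array([np.cos(ang),np.sin(ang)])
print("waist",w,"tcp",s["eef_pos"],s["tcp_rot"])
M=R.from_quat(s["tcp_rot"]).as_matrix(); print("tool move mm",1000*M.T@(np.r_[w,.0335-.005]-s["eef_pos"]), "tool ang",np.rad2deg(np.arctan2(M[1,0],M[0,0])))
t=cam("top"); cv2.imwrite("pics/w5.png",np.hstack([c["color"][:,140:420],cv2.resize(t["color"][135:245,215:285],(280,420))])[:,:,::-1])
E
```

```text
((571.262939453125, -178.64590454101562), (40.103668212890625, 109.12020874023438), 76.45497131347656) -13.545028686523438 0.0372551374421384 5231
waist [ 0.54501391 -0.17232225] tcp [ 0.54547982 -0.1717658   0.1577851 ] [ 9.93011681e-01 -1.18010305e-01  1.09008370e-03  4.25186976e-04]
tool move mm [ -0.61538486   0.57423823 129.28439877] tool ang -13.554542227852869
```

View pics/w5.png

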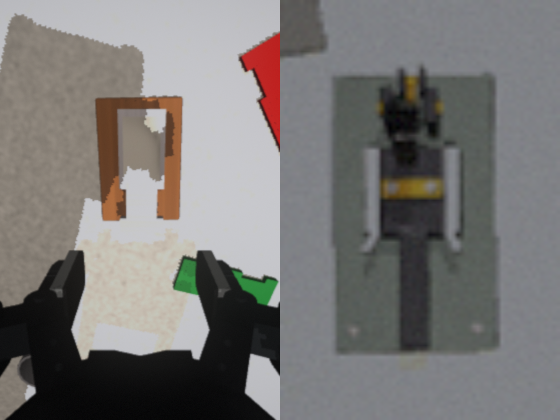

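The left half shows the slice's waist lined up between the fingers. The right half (top view) shows the clip standing open and the brass stop uncovered. Now the descent and grip.

Call:
step_arm(commands=[{"gripper":-0.4,"x":-0.6,"y":0.6,"z":30,"spin":0},{"gripper":-0.4,"x":0,"y":0,"z":30,"spin":0},{"gripper":-0.4,"x":0,"y":0,"z":30,"spin":0},{"gripper":-0.4,"x":0,"y":0,"z":20,"spin":0},{"gripper":-0.4,"x":0,"y":0,"z":10,"spin":0},{"gripper":-0.4,"x":0,"y":0,"z":8,"spin":0},{"gripper":-0.4,"x":0,"y":0,"z":0,"spin":0},{"gripper":-0.4,"x":0,"y":0,"z":0,"spin":0},{"gripper":-0.4,"x":0,"y":0,"z":0,"spin":0},{"gripper":-0.4,"x":0,"y":0,"z":0,"spin":0}])

```text
time: 11.5
eef_pos: [0.5448, -0.1723, 0.0295]
tcp_rot: [0.993, -0.118, 0.001, 0.0]
contact_force: [0.1, -1.1, -0.5]
opening: 0.701
finger_force: 0.0
```

Call:
step_arm(commands=[{"gripper":1,"x":0,"y":0,"z":0,"spin":0},{"gripper":1,"x":0,"y":0,"z":0,"spin":0},{"gripper":1,"x":0,"y":0,"z":0,"spin":0},{"gripper":1,"x":0,"y":0,"z":0,"spin":0},{"gripper":1,"x":0,"y":0,"z":0,"spin":0},{"gripper":1,"x":0,"y":0,"z":0,"spin":0},{"gripper":1,"x":0,"y":0,"z":0,"spin":0},{"gripper":1,"x":0,"y":0,"z":0,"spin":0},{"gripper":1,"x":0,"y":0,"z":0,"spin":0},{"gripper":1,"x":0,"y":0,"z":0,"spin":0}], force=40)

```text
time: 12.5
eef_pos: [0.5444, -0.1722, 0.0289]
tcp_rot: [0.993, -0.118, 0.0, 0.0]
contact_force: [-1.2, 0.7, 5.6]
opening: 0.317
finger_force: 39.9
```

Call:
step_arm(commands=[{"gripper":1,"x":0,"y":0,"z":-5,"spin":0},{"gripper":1,"x":0,"y":0,"z":-10,"spin":0},{"gripper":1,"x":0,"y":0,"z":-20,"spin":0},{"gripper":1,"x":0,"y":0,"z":-20,"spin":0},{"gripper":1,"x":0,"y":0,"z":-20,"spin":-5},{"gripper":1,"x":0,"y":0,"z":-16,"spin":-5.3},{"gripper":1,"x":0,"y":0,"z":0,"spin":-5},{"gripper":1,"x":-2,"y":-15,"z":0,"spin":0},{"gripper":1,"x":-4,"y":-30,"z":0,"spin":0},{"gripper":1,"x":-5.4,"y":-40,"z":0,"spin":0}])

```text
time: 13.5
eef_pos: [0.5293, -0.0865, 0.1189]
tcp_rot: [1.0, 0.013, -0.001, -0.0]
contact_force: [0.3, -0.4, -0.9]
opening: 0.318
finger_force: 39.5
```

Call:
step_arm(commands=[{"gripper":1,"x":-5.2,"y":-40,"z":0,"spin":0},{"gripper":1,"x":-5.2,"y":-40,"z":0,"spin":0},{"gripper":1,"x":-5.2,"y":-40,"z":0,"spin":0},{"gripper":1,"x":-5.2,"y":-40,"z":0,"spin":0},{"gripper":1,"x":-5.2,"y":-40,"z":0,"spin":0},{"gripper":1,"x":-5.2,"y":-40,"z":0,"spin":0},{"gripper":1,"x":-5.2,"y":-36,"z":0,"spin":0},{"gripper":1,"x":-5,"y":-25,"z":0,"spin":0},{"gripper":1,"x":0,"y":-13,"z":0,"spin":0},{"gripper":1,"x":0,"y":0,"z":0,"spin":0}])

```text
time: 14.5
eef_pos: [0.4783, 0.2265, 0.1189]
tcp_rot: [1.0, 0.016, -0.001, 0.0]
contact_force: [0.2, -0.3, -1.1]
opening: 0.317
finger_force: 39.5
```

Call:
step_arm(commands=[{"gripper":1,"x":0,"y":0,"z":20,"spin":0},{"gripper":1,"x":0,"y":0,"z":20,"spin":0},{"gripper":1,"x":0,"y":0,"z":15,"spin":0},{"gripper":1,"x":0,"y":0,"z":10,"spin":0},{"gripper":1,"x":0,"y":0,"z":0,"spin":0},{"gripper":1,"x":0,"y":0,"z":0,"spin":0},{"gripper":1,"x":0,"y":0,"z":0,"spin":0},{"gripper":1,"x":0,"y":0,"z":0,"spin":0},{"gripper":1,"x":0,"y":0,"z":0,"spin":0},{"gripper":1,"x":0,"y":0,"z":0,"spin":0}])

```text
time: 15.5
eef_pos: [0.4795, 0.2253, 0.0549]
tcp_rot: [1.0, 0.015, 0.0, -0.0]
contact_force: [0.2, -0.4, -1.0]
opening: 0.318
finger_force: 39.5
```

```bash
cat > ins.py <<'E'
from sl import *
O=np.array([.5912,.2288]); A=np.deg2rad(1.77); ax=np.array([np.cos(A),np.sin(A)]); ay=np.array([-ax[1],ax[0]])
def look(save=None):
    s=get_state(); c=cam("wrist"); P=pts(c); C=c["color"].astype(int)
    if save: cv2.imwrite(save,c["color"][:,:,::-1])
    S=np.stack([(P[...,:2]-O)@ax,(P[...,:2]-O)@ay,P[...,2]],-1)*1000
    ok=c["z_map"]>0
    e=(np.array(s["eef_pos"][:2])-O); print("tcp stage",1000*e@ax,1000*e@ay,s["eef_pos"][2],"F",s["contact_force"])
    sx,sy,sz=S[...,0],S[...,1],S[...,2]
    tx=e@ax*1000; zt=s["eef_pos"][2]*1000+8
    m=ok&(abs(sz-zt)<6)&(abs(sy)<25)&(sx>tx+18)&(sx<tx+84+4)&(C.max(-1)>75 if False else ok)
    n,l,st,ce=cv2.connectedComponentsWithStats(m.astype(np.uint8)); m=l==1+st[1:,4].argmax()
    q=S[m]; print("n",len(q),"tip x",np.percentile(q[:,0],[50,99,100]))
    f=np.polyfit(q[:,0],q[:,2],1); print("pitch slope",f[0],"top z at tip/near",np.polyval(f,q[:,0].max()),np.polyval(f,tx+20))
    for lo in range(int(tx)+20,int(tx)+84,16):
        w=q[(q[:,0]>=lo)&(q[:,0]<lo+16)]
        if len(w)>5: print(lo,"y",w[:,1].min().round(1),w[:,1].max().round(1),"mid",((w[:,1].min()+w[:,1].max())/2).round(2))
    b=S[ok&(abs(sz-45)<3)&(abs(sx-31)<15)&(abs(sy)<21)&(C[...,0]-C[...,2]>35)]
    if len(b)>10: print("stop",np.percentile(b[:,0],[1,50,99]))
    for sg in (1,-1):
        rl=S[ok&(abs(sz-44)<2.5)&(sx>5)&(sx<55)&(abs(sy*sg-26.5)<8)]
        if len(rl)>20: print("rail",sg,np.percentile(rl[:,1],[2,50,98]).round(1),"slope",np.polyfit(rl[:,0],rl[:,1],1)[0].round(4))
E
python3 - <<'E'
from ins import *
look("pics/w6.png")
E
```

```text
tcp stage -111.75108587430908 -0.005373374861898246 0.05485143980566416 F [ 0.17854369 -0.44097785 -1.0182119 ]
n 13916 tip x [-57.31822938 -29.29529656 -28.89623213]
pitch slope -0.003528956391990363 top z at tip/near 63.0559688819052 63.27778091979958
-91 y -20.0 20.1 mid 0.05
-75 y -20.1 20.1 mid -0.02
-59 y -20.4 20.0 mid -0.18
-43 y -20.4 19.8 mid -0.27
rail 1 [21.3 26.1 31. ] slope -0.0186
rail -1 [-31.2 -26.3 -21.6] slope 0.0004
```

View pics/w6.png

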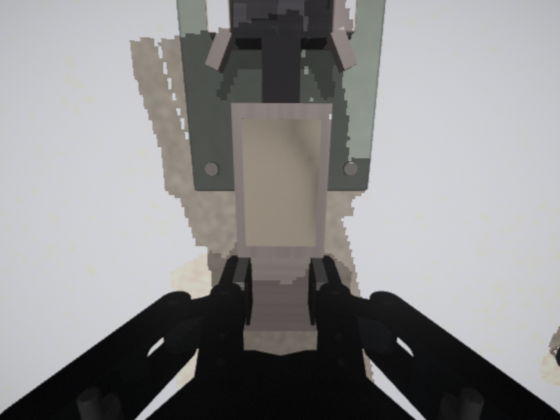

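The view shows the holder level, centred on the slot line to within 0.3 mm, with its tip about 29 mm before the mouth. I'll lower it to just above the surface and go partway in.

Call:
step_arm(commands=[{"gripper":1,"x":0,"y":0,"z":6,"spin":-0.3},{"gripper":1,"x":0,"y":0,"z":6,"spin":0},{"gripper":1,"x":0,"y":0,"z":4,"spin":0},{"gripper":1,"x":0,"y":0,"z":2,"spin":0},{"gripper":1,"x":0,"y":0,"z":1,"spin":0},{"gripper":1,"x":0,"y":0,"z":0.5,"spin":0},{"gripper":1,"x":0,"y":0,"z":0,"spin":0},{"gripper":1,"x":0,"y":0,"z":0,"spin":0},{"gripper":1,"x":0,"y":0,"z":0,"spin":0},{"gripper":1,"x":0,"y":0,"z":0,"spin":0}])

```text
time: 16.55
eef_pos: [0.4794, 0.2252, 0.0351]
tcp_rot: [1.0, 0.018, 0.0, -0.0]
contact_force: [0.7, -0.7, -0.3]
opening: 0.317
finger_force: 39.5
```

Call:
step_arm(commands=[{"gripper":1,"x":4,"y":0,"z":0,"spin":0},{"gripper":1,"x":4,"y":0,"z":0,"spin":0},{"gripper":1,"x":4,"y":0,"z":0,"spin":0},{"gripper":1,"x":4,"y":0,"z":0,"spin":0},{"gripper":1,"x":4,"y":0,"z":0,"spin":0},{"gripper":1,"x":3,"y":0,"z":0,"spin":0},{"gripper":1,"x":2,"y":0,"z":0,"spin":0},{"gripper":1,"x":0,"y":0,"z":0,"spin":0},{"gripper":1,"x":0,"y":0,"z":0,"spin":0},{"gripper":1,"x":0,"y":0,"z":0,"spin":0}])

```text
time: 17.55
eef_pos: [0.5041, 0.2261, 0.0349]
tcp_rot: [1.0, 0.018, -0.0, 0.0]
contact_force: [0.0, 0.6, -0.3]
opening: 0.317
finger_force: 39.5
```

```bash
python3 - <<'E'
from ins import *
look()
E
```

```text
tcp stage -87.1729775633702 -0.013595147206498761 0.03487057706827536 F [ 0.04231302  0.55994437 -0.33949347]
n 13914 tip x [-32.71082859  -4.69047417  -4.24352842]
pitch slope -0.004074158068689957 top z at tip/near 42.997261224585436 43.25364574756357
-67 y -19.8 20.3 mid 0.25
-51 y -19.9 20.3 mid 0.22
-35 y -20.0 20.2 mid 0.12
-19 y -19.9 20.1 mid 0.09
stop [24.32973668 26.51122325 29.8447066 ]
rail 1 [19.4 25.8 30.9] slope -0.0312
rail -1 [-31.3 -26.1 -19.2] slope 0.045
```

Call:
step_arm(commands=[{"gripper":1,"x":3,"y":0,"z":0,"spin":0},{"gripper":1,"x":3,"y":0,"z":0,"spin":0},{"gripper":1,"x":3,"y":0,"z":0,"spin":0},{"gripper":1,"x":3,"y":0,"z":0,"spin":0},{"gripper":1,"x":3,"y":0,"z":0,"spin":0},{"gripper":1,"x":3,"y":0,"z":0,"spin":0},{"gripper":1,"x":2,"y":0,"z":0,"spin":0},{"gripper":1,"x":0,"y":0,"z":0,"spin":0},{"gripper":1,"x":0,"y":0,"z":0,"spin":0},{"gripper":1,"x":0,"y":0,"z":0,"spin":0}])

```text
time: 18.6
eef_pos: [0.5241, 0.2268, 0.0348]
tcp_rot: [1.0, 0.018, -0.0, 0.0]
contact_force: [-0.1, -0.5, -0.1]
opening: 0.319
finger_force: 39.5
```

Call:
step_arm(commands=[{"gripper":1,"x":0,"y":0,"z":0.2,"spin":0},{"gripper":1,"x":0,"y":0,"z":0.1,"spin":0},{"gripper":1,"x":0,"y":0,"z":0.1,"spin":0},{"gripper":1,"x":0,"y":0,"z":0.1,"spin":0},{"gripper":1,"x":0,"y":0,"z":0.1,"spin":0},{"gripper":1,"x":0,"y":0,"z":0.1,"spin":0},{"gripper":1,"x":0,"y":0,"z":0,"spin":0},{"gripper":1,"x":0,"y":0,"z":0,"spin":0},{"gripper":1,"x":0,"y":0,"z":0,"spin":0},{"gripper":1,"x":0,"y":0,"z":0,"spin":0}])

```text
time: 19.6
eef_pos: [0.5243, 0.2268, 0.0342]
tcp_rot: [1.0, 0.018, 0.0, -0.0]
contact_force: [0.8, -0.1, -0.3]
opening: 0.318
finger_force: 39.5
```

```bash
python3 - <<'E'
from ins import *
look()
E
```

```text
tcp stage -66.9566819778954 0.06905415861338123 0.03423586547139943 F [ 0.84977714 -0.09331163 -0.27871246]
n 14771 tip x [-10.49808345  16.83925438  21.01862631]
pitch slope -0.002036052586691001 top z at tip/near 42.455667201815494 42.59406850409497
-46 y -19.8 20.3 mid 0.24
-30 y -19.9 20.4 mid 0.26
-14 y -19.9 25.0 mid 2.55
2 y -21.0 25.0 mid 2.01
stop [24.56721306 30.46789252 36.48478982]
rail 1 [19.  25.7 31. ] slope 0.0168
rail -1 [-31.3 -25.9 -19. ] slope -0.0144
```

Call:
step_arm(commands=[{"gripper":1,"x":0,"y":0,"z":0.1,"spin":0},{"gripper":1,"x":0,"y":0,"z":0.1,"spin":0},{"gripper":1,"x":0,"y":0,"z":0.1,"spin":0},{"gripper":1,"x":0,"y":0,"z":0.1,"spin":0},{"gripper":1,"x":0,"y":0,"z":0.1,"spin":0},{"gripper":1,"x":0,"y":0,"z":0,"spin":0},{"gripper":1,"x":0,"y":0,"z":0,"spin":0},{"gripper":1,"x":0,"y":0,"z":0,"spin":0},{"gripper":1,"x":0,"y":0,"z":0,"spin":0},{"gripper":1,"x":0,"y":0,"z":0,"spin":0}])

```text
time: 20.65
eef_pos: [0.5243, 0.2268, 0.0339]
tcp_rot: [1.0, 0.018, -0.0, 0.0]
contact_force: [-1.1, -0.2, 2.0]
opening: 0.318
finger_force: 39.8
```

Call:
step_arm(commands=[{"gripper":1,"x":1,"y":0,"z":0,"spin":0},{"gripper":1,"x":1,"y":0,"z":0,"spin":0},{"gripper":1,"x":1,"y":0,"z":0,"spin":0},{"gripper":1,"x":1,"y":0,"z":0,"spin":0},{"gripper":1,"x":1,"y":0,"z":0,"spin":0},{"gripper":1,"x":0.5,"y":0,"z":0,"spin":0},{"gripper":1,"x":0,"y":0,"z":0,"spin":0},{"gripper":1,"x":0,"y":0,"z":0,"spin":0},{"gripper":1,"x":0,"y":0,"z":0,"spin":0},{"gripper":1,"x":0,"y":0,"z":0,"spin":0}])

```text
time: 21.65
eef_pos: [0.53, 0.227, 0.0339]
tcp_rot: [1.0, 0.018, 0.0, -0.0]
contact_force: [-1.6, -0.3, 4.0]
opening: 0.316
finger_force: 40.0
```

Call:
step_arm(commands=[{"gripper":1,"x":0.2,"y":0,"z":-0.1,"spin":0},{"gripper":1,"x":0.2,"y":0,"z":0,"spin":0},{"gripper":1,"x":0.2,"y":0,"z":0,"spin":0},{"gripper":1,"x":0.2,"y":0,"z":0,"spin":0},{"gripper":1,"x":0.2,"y":0,"z":0,"spin":0},{"gripper":1,"x":0.2,"y":0,"z":0,"spin":0},{"gripper":1,"x":0.2,"y":0,"z":0,"spin":0},{"gripper":1,"x":0,"y":0,"z":0,"spin":0},{"gripper":1,"x":0,"y":0,"z":0,"spin":0},{"gripper":1,"x":0,"y":0,"z":0,"spin":0}])

```text
time: 22.65
eef_pos: [0.531, 0.2271, 0.0339]
tcp_rot: [1.0, 0.018, -0.0, 0.0]
contact_force: [-3.9, -1.0, 5.2]
opening: 0.32
finger_force: 40.1
```

```bash
python3 - <<'E'
from ins import *
look("pics/w7.png"); print(get_state()["contact_force"])
E
```

```text
tcp stage -60.27224541797131 0.13805476539673195 0.03389528604030931 F [-3.87389244 -0.96510129  5.16418151]
n 17031 tip x [-5.40455097e-03  2.71898871e+01  2.77268594e+01]
pitch slope 0.013018919456553148 top z at tip/near 42.943869281300174 42.05859441280079
-40 y -19.8 20.4 mid 0.32
-24 y -19.9 24.7 mid 2.42
-8 y -25.0 25.0 mid 0.01
8 y -25.0 25.0 mid -0.0
stop [24.63594923 30.70269024 36.49275101]
rail 1 [18.9 25.6 31. ] slope 0.0237
rail -1 [-31.2 -25.9 -18.9] slope -0.0167
[-3.41435977  0.16283196  5.00762669]
```

Call:
step_arm(commands=[{"gripper":1,"x":0,"y":0,"z":-0.2,"spin":0},{"gripper":1,"x":0,"y":0,"z":-0.1,"spin":0},{"gripper":1,"x":0.1,"y":0,"z":0,"spin":0},{"gripper":1,"x":0.1,"y":0,"z":0,"spin":0},{"gripper":1,"x":0.1,"y":0,"z":0,"spin":0},{"gripper":1,"x":0.1,"y":0,"z":0,"spin":0},{"gripper":1,"x":0.1,"y":0,"z":0,"spin":0},{"gripper":1,"x":0,"y":0,"z":0,"spin":0},{"gripper":1,"x":0,"y":0,"z":0,"spin":0},{"gripper":1,"x":0,"y":0,"z":0,"spin":0}])

```text
time: 23.7
eef_pos: [0.5316, 0.227, 0.0339]
tcp_rot: [1.0, 0.018, 0.0, 0.0]
contact_force: [0.4, -0.2, -0.9]
opening: 0.323
finger_force: 39.6
```

Call:
step_arm(commands=[{"gripper":1,"x":0.1,"y":0,"z":0,"spin":0},{"gripper":1,"x":0.1,"y":0,"z":0,"spin":0},{"gripper":1,"x":0.1,"y":0,"z":0,"spin":0},{"gripper":1,"x":0.1,"y":0,"z":0,"spin":0},{"gripper":1,"x":0.1,"y":0,"z":0,"spin":0},{"gripper":1,"x":0.1,"y":0,"z":0,"spin":0},{"gripper":1,"x":0.1,"y":0,"z":0,"spin":0},{"gripper":1,"x":0.1,"y":0,"z":0,"spin":0},{"gripper":1,"x":0,"y":0,"z":0,"spin":0},{"gripper":1,"x":0,"y":0,"z":0,"spin":0}])

```text
time: 24.7
eef_pos: [0.5324, 0.2271, 0.0341]
tcp_rot: [1.0, 0.018, -0.0, -0.0]
contact_force: [0.4, -0.1, -0.6]
opening: 0.317
finger_force: 39.5
```

Call:
step_arm(commands=[{"gripper":1,"x":0.1,"y":0,"z":0,"spin":0},{"gripper":1,"x":0.1,"y":0,"z":0,"spin":0},{"gripper":1,"x":0.1,"y":0,"z":0,"spin":0},{"gripper":1,"x":0.1,"y":0,"z":0,"spin":0},{"gripper":1,"x":0.1,"y":0,"z":0,"spin":0},{"gripper":1,"x":0.1,"y":0,"z":0,"spin":0},{"gripper":1,"x":0.1,"y":0,"z":0,"spin":0},{"gripper":1,"x":0,"y":0,"z":0,"spin":0},{"gripper":1,"x":0,"y":0,"z":0,"spin":0},{"gripper":1,"x":0,"y":0,"z":0,"spin":0}])

```text
time: 25.7
eef_pos: [0.5328, 0.2271, 0.034]
tcp_rot: [1.0, 0.018, -0.0, 0.0]
contact_force: [-2.0, 0.5, -0.8]
opening: 0.315
finger_force: 39.6
```

Call:
step_arm(commands=[{"gripper":1,"x":0.1,"y":0,"z":0,"spin":0},{"gripper":1,"x":0.1,"y":0,"z":0,"spin":0},{"gripper":1,"x":0.1,"y":0,"z":0,"spin":0},{"gripper":1,"x":0.1,"y":0,"z":0,"spin":0},{"gripper":1,"x":0,"y":0,"z":0,"spin":0},{"gripper":1,"x":0,"y":0,"z":0,"spin":0},{"gripper":1,"x":0,"y":0,"z":0,"spin":0},{"gripper":1,"x":0,"y":0,"z":0,"spin":0},{"gripper":1,"x":0,"y":0,"z":0,"spin":0},{"gripper":1,"x":0,"y":0,"z":0,"spin":0}])

```text
time: 26.7
eef_pos: [0.5328, 0.227, 0.0339]
tcp_rot: [1.0, 0.018, -0.001, 0.0]
contact_force: [-4.6, 0.1, 0.8]
opening: 0.312
finger_force: 39.7
```

Call:
step_arm(commands=[{"gripper":1,"x":0,"y":0,"z":0.1,"spin":0},{"gripper":1,"x":0,"y":0,"z":0.1,"spin":0},{"gripper":1,"x":0,"y":0,"z":0,"spin":0},{"gripper":-0.2,"x":0,"y":0,"z":0,"spin":0},{"gripper":-0.2,"x":0,"y":0,"z":0,"spin":0},{"gripper":-0.2,"x":0,"y":0,"z":0,"spin":0},{"gripper":-0.2,"x":0,"y":0,"z":0,"spin":0},{"gripper":-0.2,"x":0,"y":0,"z":0,"spin":0},{"gripper":-0.2,"x":0,"y":0,"z":0,"spin":0},{"gripper":-0.2,"x":0,"y":0,"z":0,"spin":0}])

```text
time: 27.7
eef_pos: [0.5336, 0.2271, 0.0339]
tcp_rot: [1.0, 0.018, 0.0, -0.0]
contact_force: [0.6, 0.9, 0.4]
opening: 0.603
finger_force: 0.0
```

```bash
python3 - <<'E'
from ins import *
s=get_state(); c=cam("wrist"); P=pts(c); C=c["color"].astype(int)
S=np.stack([(P[...,:2]-O)@ax,(P[...,:2]-O)@ay,P[...,2]],-1)*1000
v=np.abs(S[...,1])<19
for lo in range(15,34):
    q=S[v&(S[...,0]>=lo)&(S[...,0]<lo+1)&(c["z_map"]>0)]; cc=C[v&(S[...,0]>=lo)&(S[...,0]<lo+1)&(c["z_map"]>0)]
    print(lo,len(q),np.percentile(q[:,2],[5,50,95]).round(1),np.median(cc,0))
q=S[v&(abs(S[...,2]-42)<2.3)&(S[...,0]>-30)&(S[...,0]<20)]
print("plane fit",np.linalg.lstsq(np.c_[q[:,:2],np.ones(len(q))],q[:,2],rcond=None)[0])
cv2.imwrite("pics/w8.png",cv2.resize(c["color"][0:260,160:400],(480,520))[:,:,::-1])
E
```

```text
15 197 [41.2 42.4 43.4] [130. 121. 110.]
16 275 [41.4 42.3 43.3] [128. 119. 108.]
17 227 [41.3 42.4 43.4] [115. 106. 100.]
18 247 [41.3 42.4 43.5] [136. 126. 117.]
19 270 [41.2 42.1 43.3] [111. 103. 101.]
20 206 [41.  42.2 43.3] [142. 132. 129.]
21 284 [41.1 42.2 43.2] [142.  131.5 129. ]
22 254 [41.1 42.2 43.3] [111. 103. 101.]
23 226 [41.1 42.1 43.1] [111. 103. 101.]
24 288 [38.1 42.6 45.8] [97.5 88.  65. ]
25 296 [44.1 45.1 46.2] [114.   85.5  39.5]
26 273 [44.2 45.3 46.7] [104.  80.  45.]
27 258 [44.3 45.5 47.9] [104.  88.  46.]
28 285 [44.1 45.6 47.8] [116.  92.  46.]
29 287 [44.3 45.7 48. ] [116.  93.  46.]
30 293 [44.3 45.7 47.8] [107.  89.  47.]
31 296 [44.2 45.8 48.1] [106.  88.  47.]
32 289 [44.4 45.7 47.9] [117.  89.  46.]
33 284 [44.1 45.5 47.7] [131. 105.  46.]
plane fit [-1.79481857e-04  2.58798539e-04  4.23376186e+01]
```

View pics/w8.png

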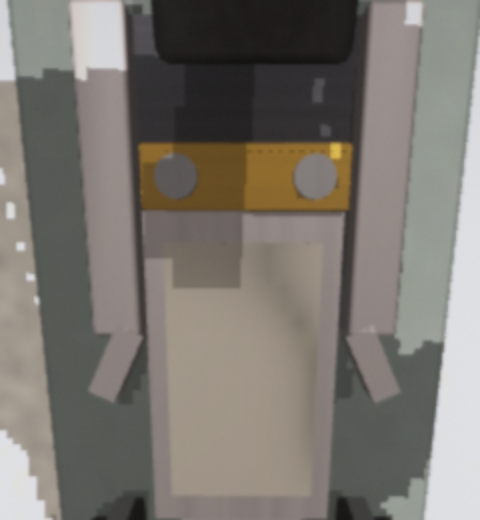

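The view shows the holder flat and flush against the brass stop (crop row 212), evenly between the rails. Back up, then over to the open knob.

Call:
step_arm(commands=[{"gripper":-0.2,"x":-0.4,"y":0,"z":-10,"spin":0},{"gripper":-0.2,"x":0,"y":0,"z":-20,"spin":0},{"gripper":-0.2,"x":0,"y":0,"z":-40,"spin":0},{"gripper":-0.2,"x":0,"y":0,"z":-45,"spin":0},{"gripper":-0.2,"x":0,"y":0,"z":-45,"spin":0},{"gripper":-0.2,"x":0,"y":0,"z":-36,"spin":0},{"gripper":-0.2,"x":35,"y":0,"z":0,"spin":0},{"gripper":-0.2,"x":0,"y":0,"z":0,"spin":0},{"gripper":-0.2,"x":0,"y":0,"z":0,"spin":0},{"gripper":-0.2,"x":0,"y":0,"z":0,"spin":0}])

```text
time: 28.75
eef_pos: [0.567, 0.2282, 0.2289]
tcp_rot: [1.0, 0.018, -0.001, 0.0]
contact_force: [0.5, -0.5, 0.4]
opening: 0.601
finger_force: 0.0
```

```bash
python3 - <<'E'
from ins import *
s=get_state(); c=cam("wrist"); P=pts(c); C=c["color"].astype(int)
S=np.stack([(P[...,:2]-O)@ax,(P[...,:2]-O)@ay,P[...,2]],-1)*1000
e=s["eef_pos"][:2]-O; print("tcp",1000*e@ax,1000*e@ay,s["eef_pos"][2])
m=(c["z_map"]>0)&(S[...,2]>100)&(S[...,2]<175)&(abs(S[...,0]-50)<40)&(abs(S[...,1])<40)
q=S[m]; print(len(q),q.min(0),q.max(0))
h=q[q[:,2]>140]; print(h.min(0),h.max(0),h.mean(0))
m=(abs(S[...,2]-42)<3)&(abs(S[...,1])<21)&(S[...,0]>-95)&(S[...,0]<24)
q=S[m]; print("slice",np.percentile(q[:,0],[0.5,99.5]),np.percentile(q[:,1],[.5,99.5]))
E
```

```text
tcp -24.236018012200738 0.19830767251765197 0.22894289740891569
1004 [ 33.55087915  -9.94758371 114.96423011] [ 64.18256574   9.636461   151.9683119 ]
[ 48.73891254  -9.94758371 142.41777141] [ 64.18256574   9.636461   151.9683119 ] [ 5.65558909e+01 -9.32628999e-02  1.48750926e+02]
slice [-85.00690705  23.50180245] [-19.28945954  20.22482751]
```

Call:
step_arm(commands=[{"gripper":0,"x":40,"y":0.3,"z":0,"spin":0},{"gripper":0,"x":41,"y":0,"z":0,"spin":0},{"gripper":0,"x":0,"y":0,"z":0,"spin":0},{"gripper":0,"x":0,"y":0,"z":0,"spin":0},{"gripper":0,"x":0,"y":0,"z":0,"spin":0},{"gripper":0,"x":0,"y":0,"z":25,"spin":0},{"gripper":0,"x":0,"y":0,"z":25,"spin":0},{"gripper":0,"x":0,"y":0,"z":20,"spin":0},{"gripper":0,"x":0,"y":0,"z":15,"spin":0},{"gripper":0,"x":0,"y":0,"z":6,"spin":0}])

```text
time: 29.8
eef_pos: [0.6474, 0.231, 0.1374]
tcp_rot: [1.0, 0.018, -0.001, 0.0]
contact_force: [-0.3, 0.8, -0.2]
opening: 0.5
finger_force: 0.0
```

Call:
step_arm(commands=[{"gripper":0,"x":0,"y":0,"z":0,"spin":0},{"gripper":0,"x":0,"y":0,"z":0,"spin":0},{"gripper":1,"x":0,"y":0,"z":0,"spin":0},{"gripper":1,"x":0,"y":0,"z":0,"spin":0},{"gripper":1,"x":0,"y":0,"z":0,"spin":0},{"gripper":1,"x":0,"y":0,"z":0,"spin":0},{"gripper":1,"x":0,"y":0,"z":0,"spin":0},{"gripper":1,"x":0,"y":0,"z":0,"spin":0},{"gripper":1,"x":0,"y":0,"z":0,"spin":0},{"gripper":1,"x":0,"y":0,"z":0,"spin":0}])

```text
time: 30.8
eef_pos: [0.6499, 0.2304, 0.1407]
tcp_rot: [1.0, 0.018, 0.001, 0.0]
contact_force: [-1.2, -3.1, 5.7]
opening: 0.219
finger_force: 40.7
```

```bash
python3 - <<'E'
from ins import *
s=get_state(); e=s["eef_pos"][:2]-O; print("tcp",1000*e@ax,1000*e@ay,s["eef_pos"][2])
r=np.hypot(90,14);a0=np.arctan2(14,90); p=None
for a in list(np.arange(1.1,.29,-.05))+[.25,.2,.15,.1,.07]:
    x,z=85-r*np.cos(a0+a),56+r*np.sin(a0+a)
    print(round(a,2),round(x,1),round(z,1), None if p is None else (round(x-p[0],1),round(p[1]-z,1))); p=(x,z)
E
```

```text
tcp 58.71933594335788 -0.22713011534582547 0.14070613814389524
1.1 56.7 142.6 None
1.05 52.4 141.0 (np.float64(-4.3), np.float64(1.5))
1.0 48.2 139.3 (np.float64(-4.2), np.float64(1.7))
0.95 44.0 137.4 (np.float64(-4.1), np.float64(1.9))
0.9 40.0 135.2 (np.float64(-4.0), np.float64(2.1))
0.85 36.1 132.9 (np.float64(-3.9), np.float64(2.3))
0.8 32.3 130.3 (np.float64(-3.8), np.float64(2.5))
0.75 28.7 127.6 (np.float64(-3.6), np.float64(2.7))
0.7 25.2 124.7 (np.float64(-3.5), np.float64(2.9))
0.65 21.8 121.6 (np.float64(-3.4), np.float64(3.1))
0.6 18.6 118.4 (np.float64(-3.2), np.float64(3.2))
0.55 15.6 115.0 (np.float64(-3.0), np.float64(3.4))
0.5 12.7 111.4 (np.float64(-2.9), np.float64(3.5))
0.45 10.0 107.8 (np.float64(-2.7), np.float64(3.7))
0.4 7.6 103.9 (np.float64(-2.5), np.float64(3.8))
0.35 5.3 100.0 (np.float64(-2.3), np.float64(3.9))
0.3 3.2 96.0 (np.float64(-2.1), np.float64(4.0))
0.25 1.3 91.8 (np.float64(-1.9), np.float64(4.1))
0.2 -0.4 87.6 (np.float64(-1.7), np.float64(4.2))
0.15 -1.9 83.3 (np.float64(-1.5), np.float64(4.3))
0.1 -3.2 78.9 (np.float64(-1.3), np.float64(4.4))
0.07 -3.8 76.3 (np.float64(-0.6), np.float64(2.7))
```

Call:
step_arm(commands=[{"gripper":1,"x":-4.3,"y":0,"z":1.5,"spin":0},{"gripper":1,"x":-4.2,"y":0,"z":1.7,"spin":0},{"gripper":1,"x":-4.1,"y":0,"z":1.9,"spin":0},{"gripper":1,"x":-4.0,"y":0,"z":2.1,"spin":0},{"gripper":1,"x":-3.9,"y":0,"z":2.3,"spin":0},{"gripper":1,"x":-3.8,"y":0,"z":2.5,"spin":0},{"gripper":1,"x":-3.6,"y":0,"z":2.7,"spin":0},{"gripper":1,"x":-3.5,"y":0,"z":2.9,"spin":0},{"gripper":1,"x":0,"y":0,"z":0,"spin":0},{"gripper":1,"x":0,"y":0,"z":0,"spin":0}])

```text
time: 31.8
eef_pos: [0.6198, 0.2294, 0.1246]
tcp_rot: [1.0, 0.018, 0.003, 0.0]
contact_force: [-1.7, -3.7, 10.1]
opening: 0.224
finger_force: 42.5
```

```bash
python3 - <<'E'
from ins import *
s=get_state(); e=s["eef_pos"][:2]-O; print("tcp",1000*e@ax,1000*e@ay,s["eef_pos"][2],s["contact_force"],s["finger_force"],s["opening"])
E
```

```text
tcp 28.581765953350658 -0.2884870807250927 0.1246459690938414 [-1.7274824  -3.73288027 10.07447789] 42.450851798057556 0.2243500638276127
```

Call:
step_arm(commands=[{"gripper":1,"x":-4.0,"y":0,"z":2.3,"spin":0},{"gripper":1,"x":-3.2,"y":0,"z":3.2,"spin":0},{"gripper":1,"x":-3.0,"y":0,"z":3.4,"spin":0},{"gripper":1,"x":-2.9,"y":0,"z":3.5,"spin":0},{"gripper":1,"x":-2.7,"y":0,"z":3.7,"spin":0},{"gripper":1,"x":-2.5,"y":0,"z":3.8,"spin":0},{"gripper":1,"x":-2.3,"y":0,"z":3.9,"spin":0},{"gripper":1,"x":0,"y":0,"z":0,"spin":0},{"gripper":1,"x":0,"y":0,"z":0,"spin":0},{"gripper":1,"x":0,"y":0,"z":0,"spin":0}])

```text
time: 32.8
eef_pos: [0.5964, 0.2287, 0.097]
tcp_rot: [1.0, 0.018, -0.001, 0.0]
contact_force: [-1.9, -3.7, 2.6]
opening: 0.228
finger_force: 42.9
```

```bash
python3 - <<'E'
from ins import *
s=get_state(); e=s["eef_pos"][:2]-O; print("tcp",1000*e@ax,1000*e@ay,s["eef_pos"][2],s["contact_force"],s["finger_force"],s["opening"])
E
```

```text
tcp 5.2368730969504504 -0.2820175872754235 0.09702264667398629 [-1.92737782 -3.74009336  2.64189195] 42.914684414863586 0.22776113744275664
```

Call:
step_arm(commands=[{"gripper":1,"x":-1.8,"y":0,"z":3.0,"spin":0},{"gripper":1,"x":-1.7,"y":0,"z":3.1,"spin":0},{"gripper":1,"x":-1.5,"y":0,"z":3.1,"spin":0},{"gripper":1,"x":-1.4,"y":0,"z":3.2,"spin":0},{"gripper":1,"x":-1.2,"y":0,"z":3.3,"spin":0},{"gripper":1,"x":-1.1,"y":0,"z":3.3,"spin":0},{"gripper":1,"x":0,"y":0,"z":0,"spin":0},{"gripper":1,"x":0,"y":0,"z":0,"spin":0},{"gripper":1,"x":0,"y":0,"z":0,"spin":0},{"gripper":1,"x":0,"y":0,"z":0,"spin":0}])

```text
time: 33.8
eef_pos: [0.5882, 0.2284, 0.0779]
tcp_rot: [1.0, 0.018, -0.0, 0.0]
contact_force: [-0.1, -5.0, -2.1]
opening: 0.226
finger_force: 42.3
```

```bash
python3 - <<'E'
from ins import *
s=get_state(); e=s["eef_pos"][:2]-O; print("tcp",1000*e@ax,1000*e@ay,s["eef_pos"][2],s["contact_force"],s["finger_force"],s["opening"])
c=cam("wrist"); P=pts(c); C=c["color"].astype(int)
S=np.stack([(P[...,:2]-O)@ax,(P[...,:2]-O)@ay,P[...,2]],-1)*1000
# arm of the clip ridge: height profile for |y|<5 ahead of the knob
for lo in range(0,80,8):
    q=S[(c["z_map"]>0)&(abs(S[...,1])<5)&(S[...,0]>=lo)&(S[...,0]<lo+8)&(S[...,2]>47)&(S[...,2]<110)]
    if len(q)>5: print(lo,len(q),np.percentile(q[:,2],[10,50,90]).round(1))
E
```

```text
tcp -2.9911240127775782 -0.263913757032863 0.0779284718031571 [-0.07102131 -5.04354751 -2.09042175] 42.29112267494202 0.2258247591657635
0 532 [77.  85.5 88.9]
8 312 [64.1 69.9 74.3]
16 294 [64.4 65.3 66.3]
24 285 [63.4 64.2 65.1]
32 297 [62.3 63.2 64. ]
40 292 [61.3 62.1 63. ]
48 312 [60.  61.  61.9]
56 333 [59.1 60.  60.9]
64 339 [57.9 58.9 59.8]
72 345 [56.8 57.8 58.8]
```

Call:
step_arm(commands=[{"gripper":1,"x":-0.1,"y":0,"z":0.6,"spin":0},{"gripper":1,"x":-0.1,"y":0,"z":0.6,"spin":0},{"gripper":1,"x":-0.1,"y":0,"z":0.6,"spin":0},{"gripper":1,"x":-0.1,"y":0,"z":0.6,"spin":0},{"gripper":1,"x":-0.1,"y":0,"z":0.6,"spin":0},{"gripper":1,"x":-0.1,"y":0,"z":0.6,"spin":0},{"gripper":1,"x":-0.1,"y":0,"z":0.6,"spin":0},{"gripper":1,"x":0,"y":0,"z":0.3,"spin":0},{"gripper":1,"x":0,"y":0,"z":0,"spin":0},{"gripper":1,"x":0,"y":0,"z":0,"spin":0}])

```text
time: 34.85
eef_pos: [0.5871, 0.2284, 0.0735]
tcp_rot: [1.0, 0.018, -0.001, 0.0]
contact_force: [-2.7, -5.1, -1.5]
opening: 0.225
finger_force: 42.4
```

Call:
step_arm(commands=[{"gripper":1,"x":0,"y":0,"z":0.2,"spin":0},{"gripper":1,"x":0,"y":0,"z":0.2,"spin":0},{"gripper":1,"x":0,"y":0,"z":0.2,"spin":0},{"gripper":1,"x":0,"y":0,"z":0.2,"spin":0},{"gripper":1,"x":0,"y":0,"z":0,"spin":0},{"gripper":1,"x":0,"y":0,"z":0,"spin":0},{"gripper":1,"x":0,"y":0,"z":0,"spin":0},{"gripper":1,"x":0,"y":0,"z":0,"spin":0},{"gripper":1,"x":0,"y":0,"z":0,"spin":0},{"gripper":1,"x":0,"y":0,"z":0,"spin":0}])

```text
time: 35.85
eef_pos: [0.5869, 0.2284, 0.0727]
tcp_rot: [1.0, 0.018, -0.001, 0.0]
contact_force: [-2.5, -5.6, -0.6]
opening: 0.223
finger_force: 42.4
```

```bash
cat > arm.py <<'E'
from ins import *
s=get_state(); e=s["eef_pos"][:2]-O; print("tcp",1000*e@ax,1000*e@ay,s["eef_pos"][2],s["contact_force"],s["finger_force"])
c=cam("wrist"); P=pts(c)
S=np.stack([(P[...,:2]-O)@ax,(P[...,:2]-O)@ay,P[...,2]],-1)*1000
q=S[(c["z_map"]>0)&(abs(S[...,1])<5)&(S[...,0]>=18)&(S[...,0]<76)&(S[...,2]>50)&(S[...,2]<75)]
print("slope",np.polyfit(q[:,0],q[:,2],1))
E
python3 arm.py
```

```text
tcp -4.349094277171902 -0.27335788930896493 0.07267401571786215 [-2.46230733 -5.62275004 -0.55495554] 42.363980412483215
slope [-0.07191093 62.76078015]
```

Call:
step_arm(commands=[{"gripper":1,"x":0,"y":0,"z":0.2,"spin":0},{"gripper":1,"x":0,"y":0,"z":0.2,"spin":0},{"gripper":1,"x":0,"y":0,"z":0.2,"spin":0},{"gripper":1,"x":0,"y":0,"z":0,"spin":0},{"gripper":1,"x":0,"y":0,"z":0,"spin":0},{"gripper":1,"x":0,"y":0,"z":0,"spin":0},{"gripper":1,"x":0,"y":0,"z":0,"spin":0},{"gripper":1,"x":0,"y":0,"z":0,"spin":0},{"gripper":1,"x":0,"y":0,"z":0,"spin":0},{"gripper":1,"x":0,"y":0,"z":0,"spin":0}])

```text
time: 36.9
eef_pos: [0.5868, 0.2284, 0.0724]
tcp_rot: [1.0, 0.018, -0.001, 0.0]
contact_force: [-2.8, -4.7, 0.9]
opening: 0.22
finger_force: 42.5
```

```bash
python3 arm.py
```

```text
tcp -4.399665195514982 -0.2495758530312302 0.0723745086366488 [-2.76797993 -4.66676665  0.8792787 ] 42.51340627670288
slope [-0.06665373 62.37800816]
```

The foot is resting on the holder. Now I'll release the knob, rise clear and check.

Call:
step_arm(commands=[{"gripper":0,"x":0,"y":0,"z":0,"spin":0},{"gripper":0,"x":0,"y":0,"z":0,"spin":0},{"gripper":0,"x":0,"y":0,"z":0,"spin":0},{"gripper":0,"x":0,"y":0,"z":0,"spin":0},{"gripper":0,"x":0,"y":0,"z":0,"spin":0},{"gripper":0,"x":0,"y":0,"z":0,"spin":0},{"gripper":0,"x":0,"y":0,"z":0,"spin":0},{"gripper":0,"x":0,"y":0,"z":-10,"spin":0},{"gripper":0,"x":0,"y":0,"z":-20,"spin":0},{"gripper":0,"x":0,"y":0,"z":-30,"spin":0}])

```text
time: 37.95
eef_pos: [0.5864, 0.2284, 0.1318]
tcp_rot: [1.0, 0.018, -0.002, 0.0]
contact_force: [1.4, 0.3, 0.5]
opening: 0.498
finger_force: 0.0
```

Call:
step_arm(commands=[{"gripper":0,"x":0,"y":0,"z":-40,"spin":0},{"gripper":0,"x":0,"y":0,"z":-40,"spin":0},{"gripper":0,"x":-20,"y":0,"z":-30,"spin":0},{"gripper":0,"x":-30,"y":0,"z":0,"spin":0},{"gripper":0,"x":0,"y":0,"z":0,"spin":0},{"gripper":0,"x":0,"y":0,"z":0,"spin":0},{"gripper":0,"x":0,"y":0,"z":0,"spin":0},{"gripper":0,"x":0,"y":0,"z":0,"spin":0},{"gripper":0,"x":0,"y":0,"z":0,"spin":0},{"gripper":0,"x":0,"y":0,"z":0,"spin":0}])

```text
time: 38.95
eef_pos: [0.538, 0.2269, 0.2421]
tcp_rot: [1.0, 0.018, -0.0, 0.0]
contact_force: [-0.2, -0.3, 0.9]
opening: 0.501
finger_force: 0.0
```

```bash
python3 arm.py; python3 - <<'E'
from ins import *
c=cam("wrist"); P=pts(c); C=c["color"].astype(int)
S=np.stack([(P[...,:2]-O)@ax,(P[...,:2]-O)@ay,P[...,2]],-1)*1000
ok=c["z_map"]>0; B=(abs(S[...,1])>9)&(abs(S[...,1])<19)
for lo in range(20,29):
    m=ok&B&(S[...,0]>=lo)&(S[...,0]<lo+1); print(lo,m.sum(),np.percentile(S[m][:,2],[10,50,90]).round(1))
q=S[ok&(abs(S[...,2]-42)<3)&(abs(S[...,1])<21)&(S[...,0]>-95)&(S[...,0]<24)]
print("slice",np.percentile(q[:,0],[0.5,99.5]),np.percentile(q[:,1],[.5,99.5]),np.median(q[:,2]))
cv2.imwrite("pics/w9.png",c["color"][:,:,::-1])
E
```

```text
tcp -53.189019571155754 -0.29796428332799624 0.24214267723604452 [-0.17204107 -0.30187734  0.8830949 ] 0.0
slope [-0.0655454  62.17526466]
20 18 [41.3 42.2 43. ]
21 18 [41.3 42.2 42.7]
22 18 [41.6 42.1 43.2]
23 18 [41.3 42.3 43.4]
24 18 [41.5 42.3 43.1]
25 18 [44.4 45.1 45.5]
26 18 [44.4 44.9 45.8]
27 18 [44.7 45.9 47.8]
28 18 [44.9 46.1 47.8]
slice [-84.46731632  23.25083909] [-19.2122804   20.26184902] 42.20040646689807
```

View pics/w9.png

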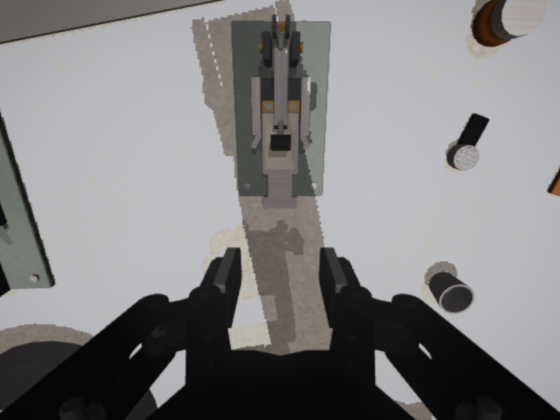

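The picture shows the clip down on the holder (knob at (281,142)) and the holder flush against the stop at row 110. The jar, loupe and cup are where they were. Handing in.

```bash
python3 -c "
from plant import *
print(sign_off())"
```

```text
the job is handed in; nothing more can be done
None
```

The slice holder is in the slot, flat and against the back stop, with the clip lowered onto it and released; the job was handed in at about 39 s with no verdict shown, and the jar, loupe and cup look undisturbed.

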